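# Seat the three-footed egg cup in its dock

## Task

Pick up the mint egg cup and set it upright in the white three-groove dock, one foot in each groove; the grooves may be turned by as much as 40 degrees from where the dock's coral tab suggests, so feel for them. Then press it gently but fully home, so that all three feet push their stiff purple pads right down and the cup cannot rock, never bearing on the dock with more than about 25 N. Let go, leave it standing there and leave everything else where it is.

Things in the scene. Friction and masses are not known exactly. Their poses are not given: they have to be found in the camera images.
- egg_cup: Loose mint ceramic egg cup on 3 feet, 70 mm tall, 0.08 to 0.17 kg. Origin on its axis level with the foot tips, z up. Trefoil base 18-24 mm up; its 3 lobes reach 34 mm from the axis (seen from above outside the wall), each over a foot: round leg 9 mm thick, tip tapering to 6 mm in the last 2 mm, centred 26 mm from the axis at 0, 120, 240 degrees from the x axis. Any foot fits any groove.
- cup_grip (a point): Point on the egg cup's axis 50 mm above the foot tips, the best height to grasp. The wall is straight, round and 48 mm across from 37 to 70 mm above the foot tips, narrower below; open at the top, wall 3.5 mm thick. Axes as the egg cup's.
- dock: White plastic dock fixed to the counter: round foot 94 mm across, 4 mm high, with a coral tab on its rim in its x direction. Origin at the centre of its underside, z up. It carries the grooved insert (see dock_top) with three purple pads, on a springy cushion that yields 1 mm per 6 N, at most 5 mm, and springs back. With the cup home and let go, its origin is 11 mm above this one, on the same axis.
- dock_top (a point): Centre of the top face of the dock's white insert, 22 mm above the dock's origin, 78 mm across; axes as the dock's. Three radial grooves 12.5 mm wide, open outward, lie at about 0, 120, 240 degrees from the x axis, but all are turned together by one unmeasured angle of up to 0.70 rad either way (hand-set, does not turn in use). Feet that miss the grooves stand on this face.
- dock_pads (a point): Point on the dock's axis 11 mm above its origin: level of the pad tops when fully down. One purple pad lies in each groove 26 mm from the axis, 16 mm long radially; its top starts 2.5 to 4 mm higher (7 to 8.5 mm below the insert's top). Each slides down stiffly against 2.5 N of friction (about 8 N for all three), stays where pushed, and ends on a hard stop.
- pad0 (a joint): How far pad 0 (in groove 0, about 0 degrees from the dock's x axis) is pressed down, in m: 0 standing up, 0.004 fully down against its stop.
- pad1 (a joint): How far pad 1 (in groove 1, about 120 degrees from the dock's x axis) is pressed down, in m: 0 standing up, 0.004 fully down against its stop.
- pad2 (a joint): How far pad 2 (in groove 2, about 240 degrees from the dock's x axis) is pressed down, in m: 0 standing up, 0.004 fully down against its stop.
- straw_cup: Purple closed cup 68 mm across, 92 mm tall with a short lime straw on top to 133 mm; loose bystander, origin at the centre of its underside. Leave it alone.
- coral_bowl: Coral plastic bowl, 116 mm across, 45 mm tall; loose bystander, origin at the centre of its underside. Leave it alone.
- lime_plate: Lime plate, 160 mm across, 18 mm tall; loose bystander, origin at the centre of its underside. Leave it alone.
- jam_jar: Amber jar, 64 mm across, 85 mm tall; loose bystander, origin at the centre of its underside. Leave it alone.
- salt_shaker: White ceramic salt shaker, 40 mm across, 72 mm tall; loose bystander, origin at the centre of its underside. Leave it alone.
- wood_spoon: Wooden spoon 190 mm long lying along its x axis; loose bystander, origin at the centre of its underside. Leave it alone.
- timer: Yellow round kitchen timer, 60 mm across, 38 mm tall; loose bystander, origin at the centre of its underside. Leave it alone.
Things that resemble listed ones, but are neither listed nor needed, are in the scene too. Leave any black or pink look-alike of the egg_cup alone. Several things have the shape of the dock; the one meant has the colours described above.

How it is judged:
By the outcome, as a careful person would: the job done as asked, in the order asked, and still so for the second after the job is handed in, with the robot touching nothing.
It also fails if it takes over 72 s, if anything falls off the work surface, if the arm or the gripper's body presses on something with over 40 N, if the wrist force passes 120 N, or if a joint passes its speed limit or range.

## Robot

A 6-joint arm with a two-finger parallel gripper is mounted at the origin on the work surface. World frame = base frame: x ahead of the robot, y to its left, z up, the work surface at z = 0. Lengths are in m, angles in rad, forces in N, time in s.
With the tool pointing down it reaches from about 0.275 to 0.85 m from the base axis. Payload 19 kg.
Tool frame: the origin (TCP) lies between the finger pads; the fingertips stand 17 mm ahead of it and the grasp point (between the pads) lies 2 mm behind it; y points along the fingers, x is the direction in which the jaws open and shut, and the axes are right-handed (so a half turn about y gives the same grasp; the last joint's range is limited). The gripper opens to 85 mm and grips with 20 to 120 N. Pads are 22 mm wide; open, the fingers measure 114 mm over their backs; the gripper's body (76 mm by 85 mm) begins 54 mm behind the grasp point. The pads swing forward as they close: fully open they stand 13 mm farther back than shut.
Start: joints at [-1.31, 0.15, 1.437, -0, 1.554, -0.134], TCP at [0.221, -0.531, 0.248] pointing down, gripper open.
Joint ranges: [-2.8, 2.8], [-0.68, 2.1], [0.12, 2.68], [-1.39, 4.53], [0.16, 2.79], [-2.81, 2.81]. Speed limits (rad/s): [1.89, 1.89, 2.22, 3.01, 3.01, 3.01].

## Interface

Orientations are given as a unit quaternion [x, y, z, w].
In Python, from bench import env, inverse_kinematics, viewer gives the robot as it stands. Calls block until the motion is done:
- env.move_ptp(position, orientation): joint-space move of the TCP to a pose.
- env.move_linear(position, frame=None, speed=0.15, force_limit=None): straight line of the TCP; frame=None keeps the orientation; speed is the mean speed in m/s. With force_limit (N) it stops when the force on the tool has changed by that much, and returns True; else False.
- env.set_joints(angles): joint-space move.
- env.open_jaws() and env.close_gripper(newtons=None): open the fingers fully, or close them until they stop; newtons is the grip in N (None keeps the last).
- env.pause(seconds).
- inverse_kinematics(position, orientation): joint angles nearest the present ones, or None.
- env.observe(): the state.
- viewer.get_image(name): name is "scene" or "top" or "wrist"; returns a dict with "image" (384x512x3 uint8, red, green, blue), "fx", "fy", "cx", "cy" (pixels), "R" (3x3) and "t" (3): a world point X has camera coordinates R X + t. Camera axes: x right, y down, z forward; pixel columns grow to the right and rows downward; lengths in m; the calibration is good to about 2 mm. A picture is of the moment at which its call begins. There is no depth.
A pose or a line that the arm cannot do raises env.IKError and nothing moves.
- env.job_done(): hands the job in, once; it reports no verdict.
The state is a dict: "clock": time; "q": joint angles; "joint_velocities": joint speeds; "joint_torque": joint torques, N m; "position": TCP position; "tcp_rot": TCP orientation; "contact_force": force on the tool from outside, world axes, zero at the start; "ft_torque": the same for the moment, N m; "gripper_width": opening from 0.0 (shut) to 1.0 (fully open).
Only numpy, scipy, OpenCV 4.12 (cv2) and the standard library are available. Lean on these libraries where they do the work, as an engineer would, in place of code of your own. Each camera call takes 0.05 s, during which the arm holds its last target.

## Working session

There is one attempt and no reset: what is moved stays moved. The work goes in short steps, each a Python script; the robot and the scene stay as the last script left them, time stands still between calls to the robot, and variables do not carry over. Pictures are saved under pics/ and viewed, and the job is handed in when it is done.

```bash
ls; mkdir -p pics; cat > h.py <<'E'
import numpy as np, cv2
from bench import env, inverse_kinematics, viewer
def shot(name, fn, crop=None, scale=1):
    d=viewer.get_image(name); im=d["image"]
    np.savez('pics/'+fn+'.npz',**d)
    o=im[...,::-1]
    if crop: x0,y0,x1,y1=crop; o=o[y0:y1,x0:x1]
    if scale!=1: o=cv2.resize(o,None,fx=scale,fy=scale,interpolation=cv2.INTER_CUBIC)
    cv2.imwrite('pics/'+fn+'.png',o); return d
def ray(d,u,v):
    R=np.array(d["R"]);t=np.array(d["t"])
    c=-R.T@t; r=R.T@np.array([(u-d["cx"])/d["fx"],(v-d["cy"])/d["fy"],1]); return c,r
def atz(d,u,v,z):
    c,r=ray(d,u,v); return c+r*(z-c[2])/r[2]
def proj(d,X):
    p=np.array(d["R"])@np.array(X)+np.array(d["t"]); return d["fx"]*p[0]/p[2]+d["cx"],d["fy"]*p[1]/p[2]+d["cy"]
E
python3 - <<'E'
from h import *
for n in ["scene","top","wrist"]:
    d=shot(n,n+"0",scale=1.5); print(n,d["fx"],-np.array(d["R"]).T@d["t"])
o=env.observe(); print(o)
E
```

```text
pics
scene 452.04162180434463 [1.23469208 0.64124657 1.09841938]
top 358.3433078506865 [0.37916261 0.02771664 1.00005976]
wrist 280.63043271150565 [ 0.2871513  -0.50230854  0.37435503]
{'clock': 0.15, 'q': array([-1.31002345e+00,  1.50838785e-01,  1.43785808e+00,  3.11939026e-05,
        1.55379609e+00, -1.33981644e-01]), 'joint_velocities': array([ 0.00199569, -0.00217499, -0.00239342,  0.00013153, -0.00069148,
       -0.00118145]), 'joint_torque': array([ 2.27615099e-03, -7.13385201e+01, -5.71044374e+01, -1.76964118e-04,
        7.05115337e-03, -1.25792027e-06]), 'position': array([ 0.22109013, -0.53060994,  0.2478454 ]), 'tcp_rot': array([-0.58812242,  0.39247475, -0.39201156,  0.5885597 ]), 'contact_force': array([ 0.16969309, -0.83926128, -0.38269165]), 'ft_torque': array([-0.0970225 , -0.05290826, -0.03748246]), 'gripper_width': 0.9962178906513349}
```

View pics/scene0.png

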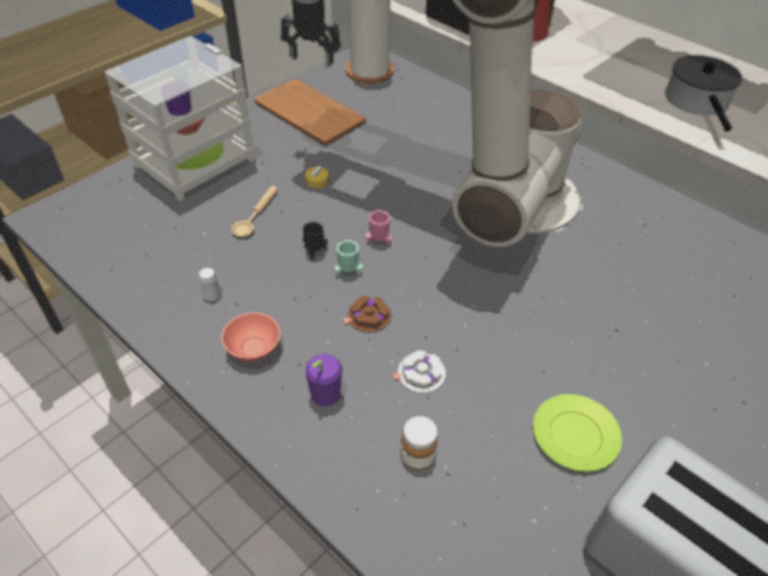

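View pics/top0.png

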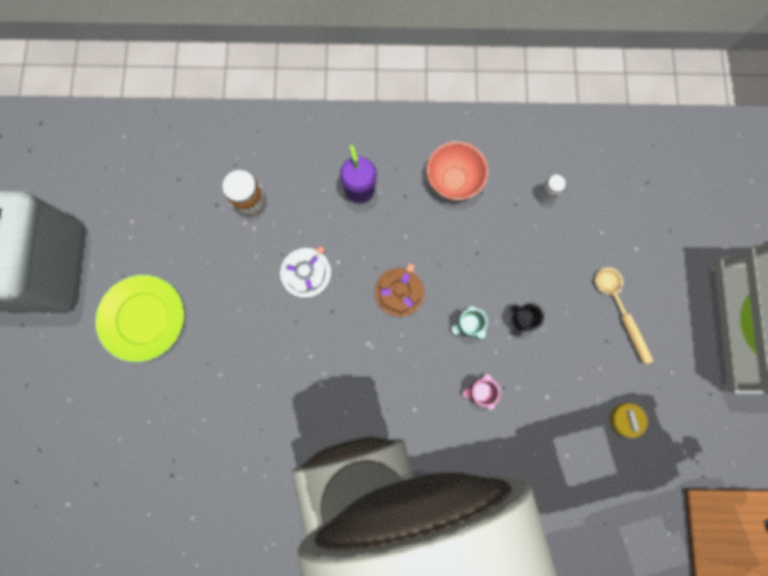

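View pics/wrist0.png

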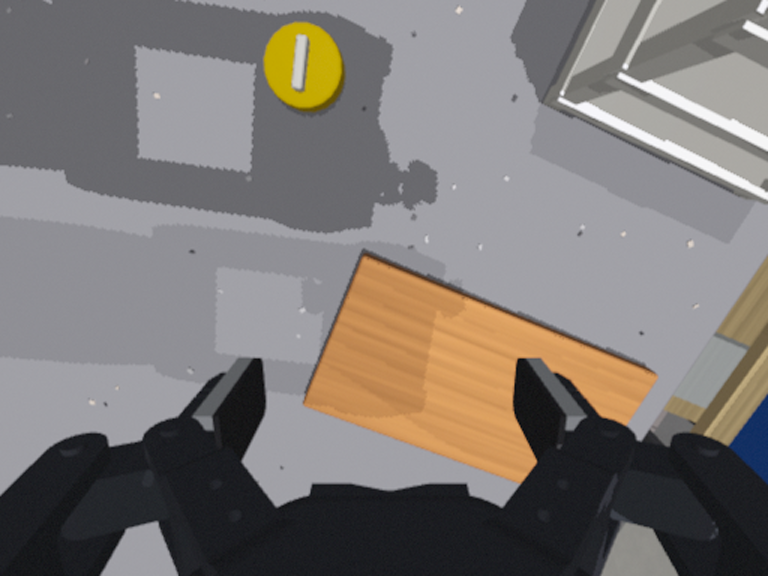

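Scene shows the candidates. Top view (unscaled pixels): mint cup ≈(314,215), black look-alike ≈(351,212), pink ≈(323,261). White dock with coral tab is at ≈(203,181) and the brown look-alike dock at ≈(267,194). I choose the mint cup and the white dock, and check both in a close crop.

```bash
python3 - <<'E'
from h import *
import cv2
d=dict(np.load('pics/top0.npz'))
im=d['image'][...,::-1]
a=cv2.resize(im[185:245,285:375],None,fx=8,fy=8,interpolation=cv2.INTER_CUBIC)[:480,:720]
b=cv2.resize(im[155:210,175:265],None,fx=8,fy=8,interpolation=cv2.INTER_CUBIC)
cv2.imwrite('pics/c1.png',cv2.resize(np.vstack([a,b]),(469,600)))
print(atz(d,203,181,.022),atz(d,314.5,214.5,.07),atz(d,314.5,214.5,.02))
w=dict(np.load('pics/wrist0.npz'))
from scipy.spatial.transform import Rotation as Ro
o=env.observe();T=Ro.from_quat(o['tcp_rot'])
print(T.as_matrix()); c=-w['R'].T@w['t']; print('cam in tool',T.inv().apply(c-o['position'])); print('camaxes in tool',T.as_matrix().T@w['R'].T)
E
```

```text
[0.59187986 0.17002196 0.022     ] [ 0.49511768 -0.13125154  0.07      ] [ 0.50135142 -0.13979767  0.02      ]
[[ 3.84581009e-01 -2.01987405e-04  9.23091223e-01]
 [-9.23090818e-01  8.77904476e-04  3.84581032e-01]
 [-8.88066442e-04 -9.99999594e-01  1.51172670e-04]]
cam in tool [-0.00083125 -0.12649807  0.07188379]
camaxes in tool [[ 9.99999203e-01  2.89057313e-04 -1.22878016e-03]
 [ 1.26062957e-03 -2.79059781e-01  9.60272904e-01]
 [-6.53292172e-05 -9.60273688e-01 -2.79059923e-01]]
```

View pics/c1.png

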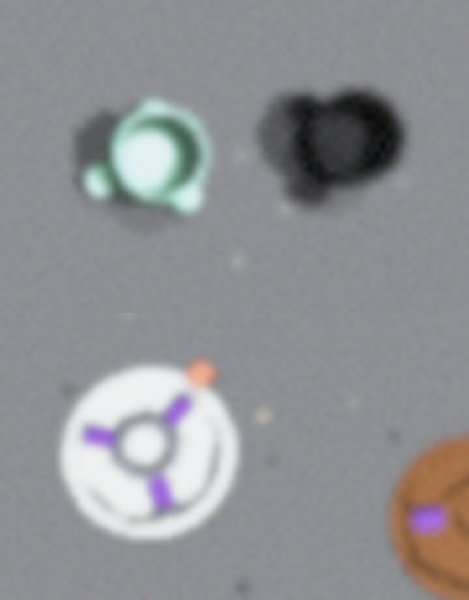

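The crop confirms it: a mint cup with three lobes (black look-alike to its right), and a white dock with a coral tab and three visible purple pads. Next, wrist close-ups of both from the same relative pose, so that calibration errors cancel.

```bash
cat >> h.py <<'E'
from scipy.spatial.transform import Rotation as Ro
def quat(a):
    c,s=np.cos(a),np.sin(a)
    return Ro.from_matrix(np.array([[c,0,-s],[s,0,c],[0,-1,0]])).as_quat()
E
python3 - <<'E'
from h import *
for n,p in [("cupw",(0.499,-0.136,0.20)),("dockw",(0.592,0.170,0.20))]:
    env.move_ptp(p,quat(0)); env.pause(.3)
    d=shot("wrist",n,scale=1.5); o=env.observe(); print(n,o['clock'],o['position'],o['q'].round(3))
E
```

```text
cupw 2.2667 [ 0.49893293 -0.1362857   0.20001294] [-0.416  0.052  1.644 -0.     1.446 -0.415]
dockw 3.8333 [0.59208521 0.16944086 0.20011529] [ 0.154  0.255  1.41  -0.     1.476  0.155]
```

View pics/cupw.png

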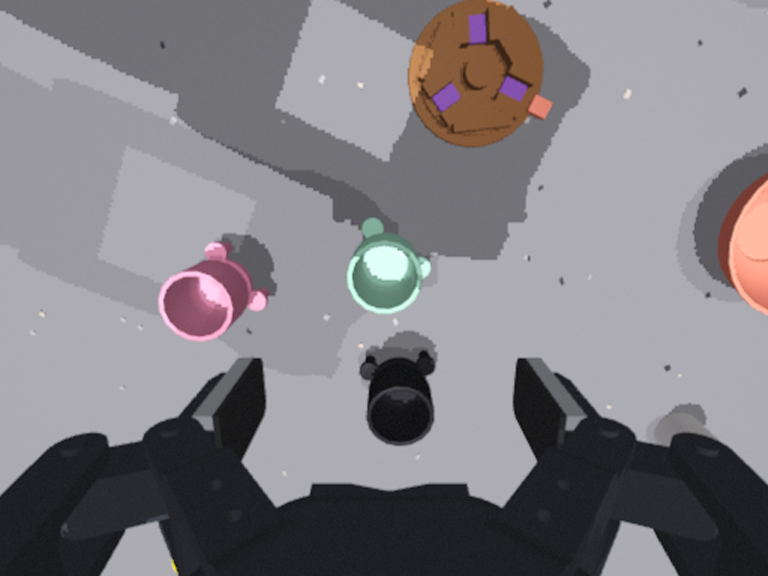

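View pics/dockw.png

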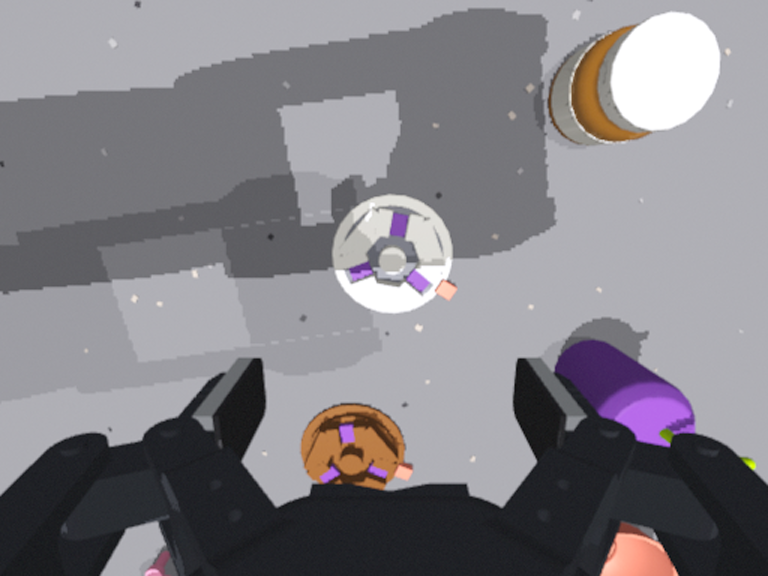

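Mint cup rim at (385,275), lobes at (372,228), (424,266); white dock at (393,253) with its three purple pads clearly visible. For unbiased measurement, I put the camera straight above the dock, then above the cup.

```bash
python3 - <<'E'
from h import *
env.move_linear((0.592,0.098,0.11),quat(0)); env.pause(.3)
d=shot("wrist","dock2",crop=(176,192,346,342),scale=4)
env.move_linear((0.592,0.098,0.2))
env.move_ptp((0.499,-0.208,0.20),quat(0)); env.pause(.3)
d=shot("wrist","cup2",crop=(156,172,356,322),scale=4)
o=env.observe(); print(o['clock'],o['position'])
E
```

```text
7.4167 [ 0.49923051 -0.20758256  0.19997963]
```

View pics/dock2.png

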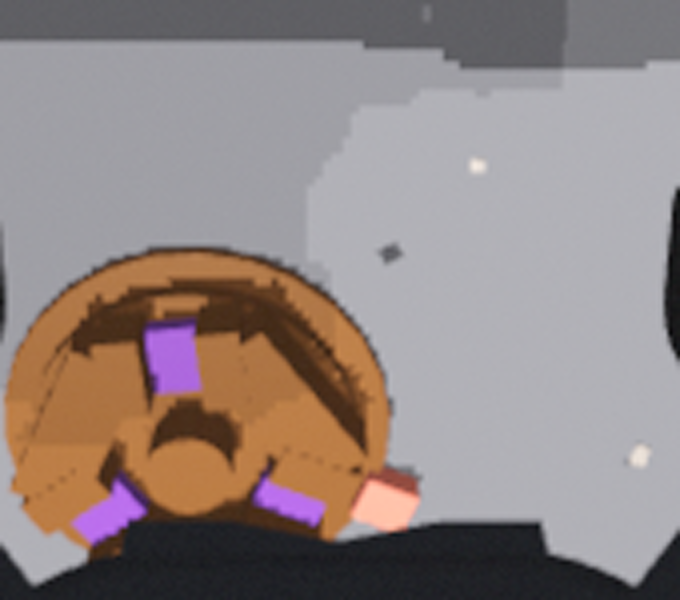

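View pics/cup2.png

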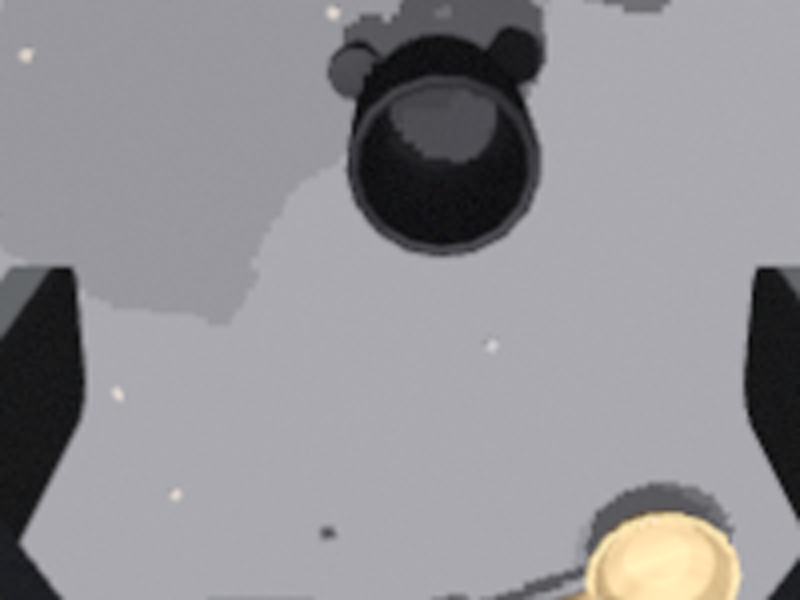

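I cropped the wrong side; the full frames are saved, so I re-crop them.

```bash
python3 - <<'E'
from h import *
for n,f in (("dock2",(0.592,.170,.02)),("cup2",(.499,-.136,.05))):
    d=dict(np.load(f'pics/{n}.npz')); u,v=proj(d,f); print(n,u,v)
    x0,y0=int(max(0,u-80)),int(max(0,v-70)); o=d['image'][y0:y0+140,x0:x0+160,::-1]; print(x0,y0)
    cv2.imwrite(f'pics/{n}b.png',cv2.resize(o,None,fx=4,fy=4,interpolation=cv2.INTER_CUBIC))
E
```

```text
dock2 258.2926199134073 111.20660154505104
178 41
cup2 258.4181714889477 111.36723078864934
178 41
```

View pics/dock2b.png

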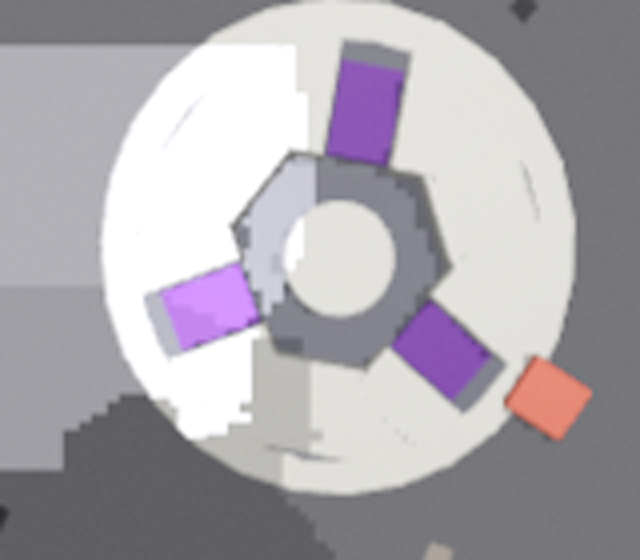

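View pics/cup2b.png

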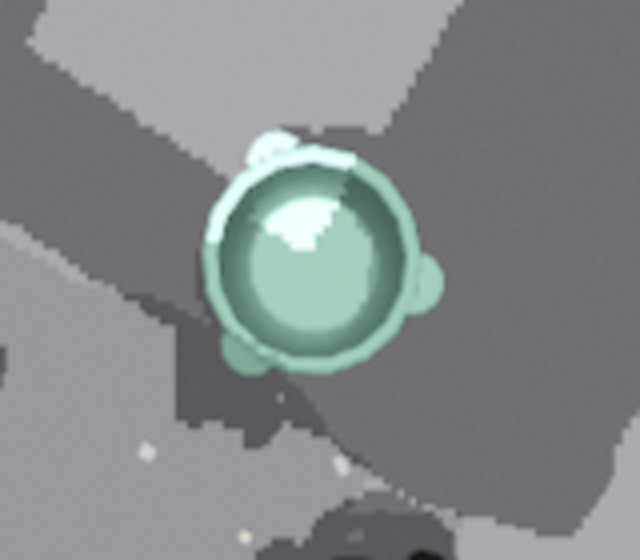

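```bash
python3 - <<'E'
from h import *
from scipy.optimize import least_squares
d=dict(np.load('pics/dock2.npz')); im=d['image']
hsv=cv2.cvtColor(im,cv2.COLOR_RGB2HSV)
m=cv2.inRange(hsv,(125,80,60),(150,255,255)); m[:40]=0;m[182:]=0;m[:,:178]=0;m[:,340:]=0
n,l,s,c=cv2.connectedComponentsWithStats(m)
P=[];
for i in range(1,n):
    if s[i,4]<60: continue
    cs,_=cv2.findContours((l==i).astype(np.uint8),0,2)
    pts=np.array([atz(d,u,v,.0145)[:2] for u,v in cs[0][:,0]])*1000
    r=cv2.minAreaRect(pts.astype(np.float32)); print(s[i,4],np.round(r[0],2),np.round(r[1],1),np.round(r[2],1)); 
    b=cv2.boxPoints(r); P.append(r[0])
P=np.array(P)/1000
for R in (.026,):
    f=lambda p:np.concatenate([min(((q-p[:2]-R*np.array([np.cos(p[2]+k*2.0944),np.sin(p[2]+k*2.0944)])) for k in range(3)),key=np.linalg.norm) for q in P])
    r=min((least_squares(f,[.592,.17,a]) for a in (-.5,0.,.5,1.,1.5)),key=lambda r:r.cost)
    print('pads fit',r.x,np.degrees(r.x[2])%120,r.fun.round(4))
cen=r.x[:2]
m=cv2.inRange(hsv,(0,90,100),(12,255,255));m[:41]=0;m[181:]=0;m[:,:178]=0;m[:,338:]=0
v,u=np.nonzero(m);q=atz(d,u.mean(),v.mean(),.006);print('tab',q,len(u),np.degrees(np.arctan2(*(q[:2]-cen)[::-1])), np.linalg.norm(q[:2]-cen))
# dock foot outline: known crop points (x4+offset)
pts=np.array([(103,235),(577,240),(340,494),(340,-2),(165,410),(510,415),(515,75),(170,70)])/4+[178,41]
W=np.array([atz(d,*p,.004)[:2] for p in pts]);
f=lambda p:np.hypot(*(W-p[:2]).T)-p[2]
r=least_squares(f,[*cen,.047]);print('foot circle',r.x,r.fun.round(4))
hub=np.array([(285,258),(395,258),(340,201),(340,316)])/4+[178,41]; print('hub@.02',np.mean([atz(d,*p,.02) for p in hub],0))
# cup
d=dict(np.load('pics/cup2.npz')); 
hsv=cv2.cvtColor(d['image'],cv2.COLOR_RGB2HSV)
m=cv2.inRange(hsv,(65,30,60),(95,255,255));m[:60]=0;m[150:]=0;m[:,:220]=0;m[:,300:]=0
cs,_=cv2.findContours(m,0,1);k=max(cs,key=cv2.contourArea)[:,0]
W=np.array([atz(d,*p,.07)[:2] for p in k])
f=lambda p:np.hypot(*(W-p[:2]).T)-p[2]
r=least_squares(f,[.498,-.136,.024],loss='cauchy',f_scale=.0005);print('rim',r.x, 'inl',(abs(r.fun)<.001).mean())
cx=r.x[:2]
W2=np.array([atz(d,*p,.022)[:2] for p in k])-cx
rr=np.hypot(*W2.T);an=np.degrees(np.arctan2(*W2.T[::-1]))
for lo,hi in ((-180,180),): 
    o=np.argsort(an); print([(int(an[i]),round(rr[i]*1000,1)) for i in o][::2])
E
```

```text
382 [599.64 199.72] [16.4 11.6] 79.5
329 [570.56 165.53] [16.3 11.5] 19.3
320 [614.79 157.28] [11.2 16.5] 46.8
pads fit [ 0.59499771  0.17417555 -0.70576767] 79.56249121259484 [-0.0001 -0.      0.0001  0.0001 -0.     -0.    ]
tab [0.63770216 0.14740146 0.006     ] 264 -32.0861786734828 0.050403591218866756
foot circle [0.59567899 0.17417004 0.04691722] [ 0.0001  0.      0.0003 -0.0003 -0.0003 -0.0002  0.0002  0.0003]
hub@.02 [0.59548135 0.17394072 0.02      ]
rim [ 0.49642012 -0.1318053   0.02375408] inl 0.7630057803468208
[(-178, np.float64(29.1)), (-174, np.float64(28.3)), (-170, np.float64(28.6)), (-166, np.float64(29.1)), (-161, np.float64(28.7)), (-157, np.float64(28.5)), (-152, np.float64(28.4)), (-148, np.float64(28.6)), (-144, np.float64(29.7)), (-141, np.float64(31.0)), (-139, np.float64(32.4)), (-136, np.float64(33.8)), (-131, np.float64(33.9)), (-127, np.float64(33.3)), (-123, np.float64(32.9)), (-120, np.float64(31.8)), (-116, np.float64(30.8)), (-114, np.float64(28.9)), (-110, np.float64(27.1)), (-105, np.float64(27.5)), (-101, np.float64(28.0)), (-96, np.float64(27.6)),
[... 893 characters left out ...]
4(28.1)), (69, np.float64(29.1)), (73, np.float64(28.4)), (77, np.float64(28.8)), (81, np.float64(28.5)), (85, np.float64(29.2)), (89, np.float64(29.1)), (93, np.float64(29.2)), (97, np.float64(31.2)), (97, np.float64(30.3)), (100, np.float64(28.6)), (104, np.float64(28.1)), (108, np.float64(28.7)), (112, np.float64(28.5)), (117, np.float64(28.5)), (121, np.float64(28.7)), (126, np.float64(29.1)), (131, np.float64(28.9)), (137, np.float64(29.0)), (143, np.float64(29.4)), (147, np.float64(29.2)), (151, np.float64(29.1)), (156, np.float64(29.2)), (159, np.float64(28.5)), (164, np.float64(29.0)), (167, np.float64(28.5)), (172, np.float64(29.3)), (175, np.float64(29.1)), (179, np.float64(29.1))]
```

The pad fit is tight (residual ≤0.1 mm; foot circle and hub agree within about 0.5 mm). Dock centre ≈(0.595,0.174), grooves at −40.4° mod 120, which is −8° from the tab. The cup rim fits a radius of 23.75 mm, as expected. Its lobes are at about −9° mod 120. I view the cup again from two other wrist angles to find any tool-fixed camera bias.

```bash
cat >> h.py <<'E'
from scipy.optimize import least_squares
def camover(c,a,z): return (c[0]+.072*np.sin(a),c[1]-.072*np.cos(a),z)
def cupfit(d,guess,zr=.07):
    im=d['image'];hsv=cv2.cvtColor(im,cv2.COLOR_RGB2HSV)
    u,v=[int(x) for x in proj(d,[*guess,.06])]
    m=cv2.inRange(hsv,(65,25,60),(95,255,255)); k=np.zeros_like(m);k[max(0,v-45):v+45,max(0,u-45):u+45]=1;m=m*k
    cs,_=cv2.findContours(m,0,1);k=max(cs,key=cv2.contourArea)[:,0]
    W=np.array([atz(d,*p,zr)[:2] for p in k])
    f=lambda p:np.hypot(*(W-p[:2]).T)-p[2]
    r=least_squares(f,[*guess,.024],loss='cauchy',f_scale=.0005); c=r.x[:2]
    # lobes
    zl=zr-.07+.024
    Wl=np.array([atz(d,*p,zl)[:2] for p in k])
    best=None
    out=r.fun>.0015   # contour points outside the rim
    P=Wl[out]
    # lobe model: disc radius 8 centred 26 out? fit angle/ctr by points farther than rim
    def g(p,P=P):
        return np.array([min((np.hypot(*(q-c-.026*np.array([np.cos(p[0]+j*2.0944),np.sin(p[0]+j*2.0944)]))-.008 for j in range(3)),key=abs) for q in P])
    rs=[least_squares(g,[x],loss='cauchy',f_scale=.0005) for x in np.arange(0,2.09,.2)]
    b=min(rs,key=lambda r:r.cost)
    return r.x,(abs(r.fun)<.001).mean(),np.degrees(b.x[0])%120,np.abs(b.fun).mean(),len(P)
E
python3 - <<'E'
from h import *
d=dict(np.load('pics/cup2.npz')); print(cupfit(d,(.4964,-.1318)))
d=dict(np.load('pics/cupw.npz')); print(cupfit(d,(.4964,-.1318)))
for n,a in (("cup3",2.2),("cup4",.37)):
    env.move_ptp(camover((.4964,-.1318),a,.2),quat(a)); env.pause(.3)
    d=shot("wrist",n); print(n,cupfit(d,(.4964,-.1318)))
    u,v=proj(d,(.4964,-.1318,.05));x0,y0=int(u-60),int(max(0,v-60))
    cv2.imwrite(f'pics/{n}b.png',cv2.resize(d['image'][y0:y0+120,x0:x0+120,::-1],None,fx=3,fy=3))
o=env.observe(); print(o['clock'],o['position'],o['contact_force'])
a=[cv2.imread(f'pics/cup{i}b.png') for i in (3,4)]; cv2.imwrite('pics/cup34.png',np.hstack(a))
E
```

```text
Traceback (most recent call last):
  File "h.py", line 39
    return np.array([min((np.hypot(*(q-c-.026*np.array([np.cos(p[0]+j*2.0944),np.sin(p[0]+j*2.0944)]))-.008 for j in range(3)),key=abs) for q in P])
                                                                                                                                                  ^
SyntaxError: closing parenthesis ']' does not match opening parenthesis '('
```

```bash
sed -i 's/np.sin(p\[0\]+j\*2.0944)\]))-.008/np.sin(p[0]+j*2.0944)])))-.008/' h.py
python3 - <<'E'
from h import *
d=dict(np.load('pics/cup2.npz')); print(cupfit(d,(.4964,-.1318)))
d=dict(np.load('pics/cupw.npz')); print(cupfit(d,(.4964,-.1318)))
for n,a in (("cup3",2.2),("cup4",.37)):
    env.move_ptp(camover((.4964,-.1318),a,.2),quat(a)); env.pause(.3)
    d=shot("wrist",n); print(n,cupfit(d,(.4964,-.1318)))
    u,v=proj(d,(.4964,-.1318,.05));x0,y0=int(u-60),int(max(0,v-60))
    cv2.imwrite(f'pics/{n}b.png',cv2.resize(d['image'][y0:y0+120,x0:x0+120,::-1],None,fx=3,fy=3))
o=env.observe(); print(o['clock'],o['position'],o['contact_force'])
a=[cv2.imread(f'pics/cup{i}b.png') for i in (3,4)]; cv2.imwrite('pics/cup34.png',np.hstack(a))
E
```

```text
(array([ 0.49640728, -0.13171914,  0.02383921]), np.float64(0.7377049180327869), np.float64(110.66822437464081), np.float64(0.0002779340863720079), 44)
(array([ 0.49719037, -0.12972323,  0.02512422]), np.float64(0.4853801169590643), np.float64(112.73672605596886), np.float64(0.0011047801141568366), 43)
cup3 (array([ 0.49654699, -0.13166645,  0.02383128]), np.float64(0.6931818181818182), np.float64(110.52848306162736), np.float64(0.00026117508958795526), 49)
cup4 (array([ 0.49645085, -0.13168554,  0.02381567]), np.float64(0.6931818181818182), np.float64(110.40143960588311), np.float64(0.0002507318665974291), 50)
11.3917 [ 0.52247075 -0.19885417  0.19998852] [-0.1723816   0.81499974 -0.09408609]
```

View pics/cup34.png

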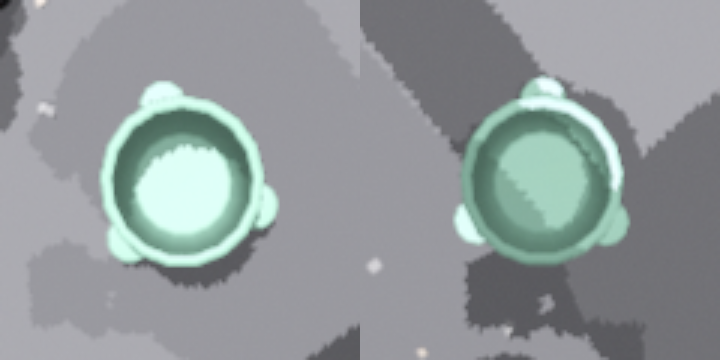

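Both views agree within 0.1 mm and 0.3°, so there is no tool-fixed bias: cup (0.4965,−0.1317), feet at 110.5° mod 120. The second picture shows the two rims and all three lobes clearly. Now I grasp with the jaws between the lobes.

```bash
python3 - <<'E'
from h import *
c=(.49648,-.13169); a=.37
env.move_ptp((*c,.15),quat(a))
print(env.move_linear((*c,.048),speed=.12,force_limit=8))
env.pause(.2); print(env.observe()['contact_force'],env.observe()['position'])
env.close_gripper(40); env.pause(.2)
o=env.observe(); print(o['contact_force'],o['gripper_width'],o['position'])
env.move_linear((*c,.052),speed=.02); env.pause(.2)
o=env.observe(); print(o['contact_force'],o['gripper_width'])
env.move_linear((*c,.16),speed=.15); env.pause(.3)
o=env.observe(); print(o['clock'],o['contact_force'],o['ft_torque'],o['gripper_width'],o['position'])
shot("wrist","held",scale=1.5)
E
```

```text
False
[ 0.60285996  0.21750906 -0.16766366] [ 0.49678872 -0.1317842   0.04860522]
[-1.88853155  1.44272984  5.53358667] 0.5585656161238762 [ 0.49664892 -0.1317498   0.04830205]
[ 0.02558351  0.25191768 -1.54705768] 0.5599844464475158
15.3833 [-0.3866223  -0.13699936 -1.75354912] [0.01011904 0.01096568 0.02065587] 0.5587052364610753 [ 0.49633161 -0.13162494  0.15948595]
```

View pics/held.png

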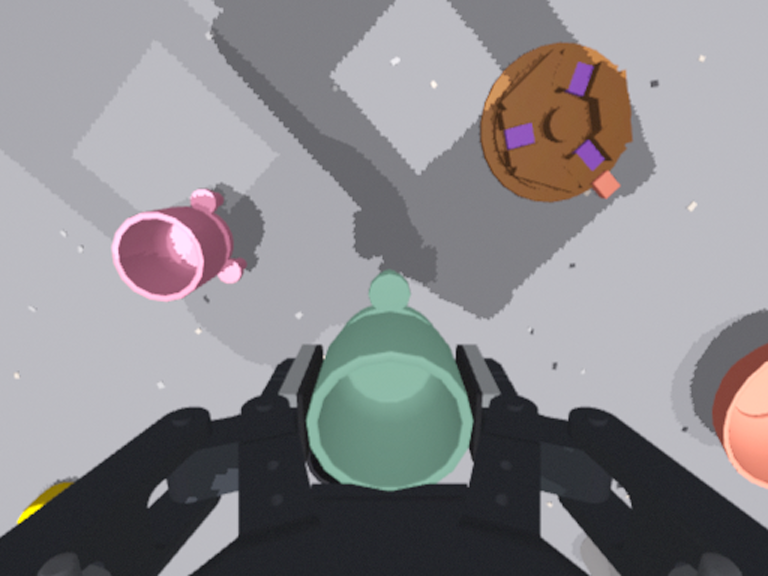

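Cup held upright: width 47.5 mm, weight ≈1.5 N, one lobe toward the top of the picture at (390,290), as predicted. I overlay the predicted outline to check for slip, then descend onto the dock with a force limit.

```bash
python3 - <<'E'
from h import *
d=dict(np.load('pics/held.npz')); im=cv2.resize(d['image'][...,::-1],None,fx=4,fy=4,interpolation=cv2.INTER_CUBIC)
o=env.observe(); p=o['position']; z0=p[2]-.0483
def ring(c,r,z,col):
    P=np.array([proj(d,(c[0]+r*np.cos(t),c[1]+r*np.sin(t),z)) for t in np.linspace(0,6.29,80)])
    cv2.polylines(im,[np.int32((P+.5)*4)],True,col,1)
ring(p,.024,z0+.07,(0,0,255)); ring(p,.0205,z0+.07,(0,0,255))
t=np.radians(110.5); ring(p[:2]+.026*np.array([np.cos(t),np.sin(t)]),.008,z0+.024,(255,0,0))
cv2.imwrite('pics/ov.png',im[660:1340,780:1300][:600])
E
```

```text
(no output)
```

View pics/ov.png

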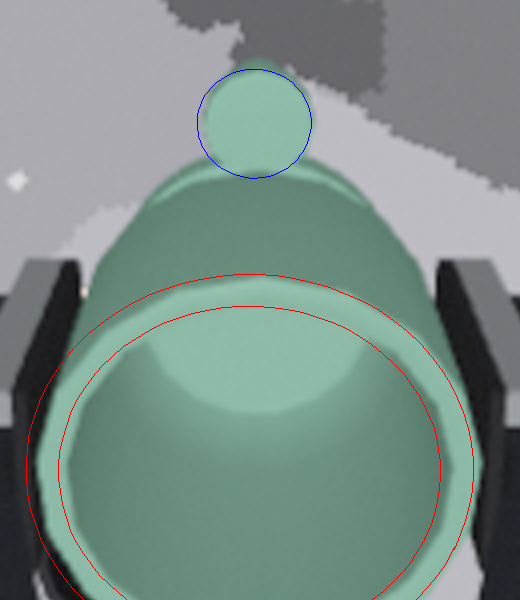

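The actual rim lies ≈0.6 mm toward tool +x of the prediction and the lobe ≈0.3 mm: no slip of note, orientation correct. I compensate slightly and go.

```bash
python3 - <<'E'
from h import *
c=(.5948,.1742); a=.37+np.radians(79.56-110.5)
env.move_ptp((*c,.13),quat(a))
env.move_linear((*c,.076),speed=.1); env.pause(.4)
o=env.observe(); f0=o['contact_force']; print(o['clock'],f0,o['position'],a)
np.save('f0.npy',f0)
hit=env.move_linear((*c,.0625),speed=.015,force_limit=4); env.pause(.2)
o=env.observe(); print(hit,o['clock'],(o['contact_force']-f0).round(2),o['ft_torque'].round(3),o['position'].round(5),o['gripper_width'])
E
```

```text
17.75 [ 0.4574294   0.29773073 -1.13465143] [0.59486657 0.17422776 0.0762324 ] -0.1700048705670455
True 18.8667 [0.54 0.22 5.11] [ 0.041 -0.356  0.013] [0.5946  0.17415 0.06203] 0.5590058166428614
```

Feet went 8 mm below the insert's top (TCP 0.0620 vs 0.0703 if they had missed) with almost no side force, so they are in the grooves and on the pads. Now pressing in small steps.

```bash
python3 - <<'E'
from h import *
f0=np.load('f0.npy'); c=env.observe()['position']; c=(.5948,.1742)
z=.0620
for i in range(16):
    z-=.0004
    env.move_linear((*c,z),speed=.01); env.pause(.08)
    o=env.observe(); f=o['contact_force']-f0
    print(round(o['clock'],2),round(z,4),o['position'].round(5),f.round(2),o['ft_torque'].round(3))
    if f[2]>14 or np.hypot(*f[:2])>6: break
E
```

```text
19.2 0.0616 [0.59478 0.17421 0.06168] [-0.89 -1.02  6.98] [-0.025  0.135 -0.006]
19.53 0.0612 [0.59478 0.17422 0.06125] [-0.38  0.05  6.07] [-0.011  0.048 -0.009]
19.87 0.0608 [0.59477 0.17422 0.06089] [-1.16 -0.73  7.47] [ 0.025  0.062 -0.025]
20.2 0.0604 [0.59478 0.17421 0.06046] [-0.71 -0.12  6.05] [-0.03   0.079  0.008]
20.53 0.06 [0.59478 0.17423 0.06007] [-0.7   0.56  6.72] [-0.014  0.035 -0.   ]
20.87 0.0596 [0.59476 0.17421 0.05966] [-0.5   0.44  7.18] [-0.052  0.057  0.025]
21.2 0.0592 [0.59476 0.17422 0.05928] [ 0.11 -0.4   6.67] [-0.015  0.091  0.064]
21.53 0.0588 [0.5948  0.17419 0.05887] [-0.59  0.07  6.9 ] [-0.008  0.053 -0.006]
21.87 0.0584 [0.59477 0.17422 0.05847] [-1.23 -0.22  5.2 ] [-0.025  0.139  0.035]
22.2 0.058 [0.59477 0.17423 0.05814] [-0.53 -0.32  7.61] [-0.052  0.094  0.022]
22.53 0.0576 [0.59481 0.17423 0.05784] [-2.16 -1.15  8.9 ] [-0.019  0.257 -0.025]
22.87 0.0572 [0.59485 0.17422 0.05758] [-1.97 -0.83 10.05] [-0.078  0.283 -0.004]
23.2 0.0568 [0.59485 0.17423 0.0573 ] [-2.2  -1.01 12.4 ] [-0.129  0.408  0.044]
23.53 0.0564 [0.59487 0.17425 0.05702] [-2.94 -1.21 12.95] [-0.079  0.465  0.01 ]
23.87 0.056 [0.59488 0.17427 0.05672] [-3.98 -2.18 15.22] [-0.126  0.653  0.014]
```

Plateau at ≈7 N (pads sliding), then a rise from TCP ≈0.058 at ≈6 N/mm: the hard stop, where expected. I go on to about 20 N.

```bash
python3 - <<'E'
from h import *
f0=np.load('f0.npy'); c=(.5948,.1742)
z=.0560
for i in range(8):
    z-=.0003
    env.move_linear((*c,z),speed=.01); env.pause(.08)
    o=env.observe(); f=o['contact_force']-f0
    print(round(o['clock'],2),round(z,4),o['position'].round(5),f.round(2),o['ft_torque'].round(3))
    if f[2]>18.5: break
E
```

```text
24.2 0.0557 [0.59491 0.17426 0.0565 ] [-4.27  0.13 15.43] [-0.04   0.686 -0.019]
24.53 0.0554 [0.59495 0.17428 0.05631] [-4.64 -1.02 16.61] [-0.173  0.698  0.063]
24.87 0.0551 [0.59495 0.1743  0.05609] [-5.32 -1.6  17.7 ] [-0.108  0.725  0.026]
25.2 0.0548 [0.59498 0.17432 0.05592] [-5.19 -1.28 18.78] [-0.14   0.961  0.003]
```

```bash
python3 - <<'E'
from h import *
f0=np.load('f0.npy'); c=(.5948,.1742)
for z in (.0575,.0585,.0590):
    env.move_linear((*c,z),speed=.01); env.pause(.1)
    o=env.observe(); f=o['contact_force']-f0
    print(round(o['clock'],2),o['position'].round(5),f.round(2),o['ft_torque'].round(3))
env.open_jaws(); env.pause(.3); o=env.observe(); print(o['clock'],(o['contact_force']-f0).round(2),o['position'],o['gripper_width'])
env.move_linear((*c,.15),speed=.15)
p=camover((.595,.174),-.17,.16); env.move_linear(p,speed=.15); env.pause(.3)
d=shot("wrist","after"); print(cupfit(d,(.595,.174),.081)); np.set_printoptions(suppress=True)
u,v=proj(d,(.595,.174,.05));x0,y0=int(u-75),int(max(0,v-75))
cv2.imwrite('pics/afterb.png',cv2.resize(d['image'][y0:y0+150,x0:x0+150,::-1],None,fx=4,fy=4,interpolation=cv2.INTER_CUBIC))
print(env.observe()['clock'],env.observe()['contact_force'],env.observe()['position'])
E
```

```text
25.72 [0.59483 0.17421 0.05778] [-2.32 -1.27  8.7 ] [-0.084  0.157  0.01 ]
26.07 [0.59475 0.17419 0.05843] [-1.55 -1.09  5.66] [-0.03  -0.053 -0.011]
26.42 [0.59476 0.17419 0.05888] [0.46 0.51 2.85] [-0.036 -0.15  -0.009]
27.1833 [-0.86 -0.73  1.66] [0.59479659 0.17418235 0.0589924 ] 1.004190773327845
(array([0.59477407, 0.17441587, 0.02322662]), np.float64(0.6729323308270677), np.float64(79.66681013529899), np.float64(0.00047016707713733473), 57)
28.925 [-1.39589896  0.74510128 -0.23084951] [0.58279467 0.10352183 0.15982784]
```

View pics/afterb.png

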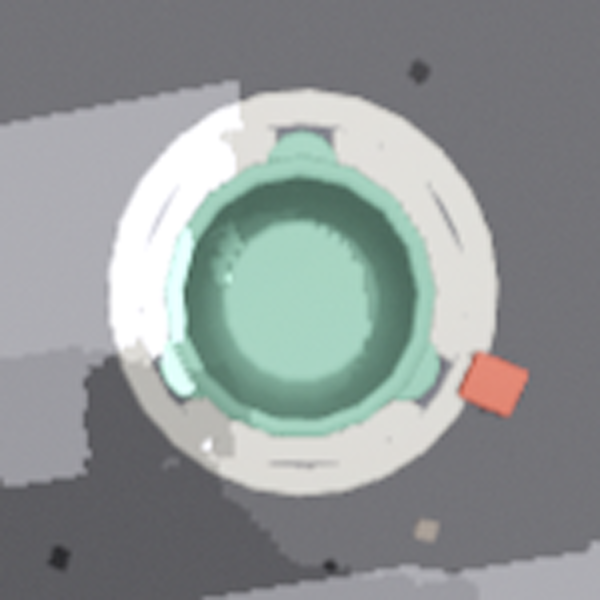

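Each foot's lobe sits in its groove, at (303,145), (183,372) and (425,375) in the crop. The cup's centre is within 0.3 mm of the dock's and its angle is 79.67° against 79.56°. Because I pressed it while gripped, a slightly tilted grip could have left one pad a bit high. I test and settle each foot by pressing the rim lightly above it with the shut fingertips (≤10 N), and compare heights.

```bash
python3 - <<'E'
from h import *
env.close_gripper(20); env.pause(.1)
a=-.17; C=np.array([.5949,.1743])
def press(deg,name):
    t=np.radians(deg); c=C+.0235*np.array([np.cos(t),np.sin(t)])
    env.move_linear((*c,.125),quat(a),speed=.12)
    env.move_linear((*c,.103),speed=.08); env.pause(.15)
    f0=env.observe()['contact_force']
    hit=env.move_linear((*c,.092),speed=.015,force_limit=2.5)
    z=env.observe()['position'][2]; z0=z
    L=[]
    for i in range(12):
        env.pause(.05); o=env.observe(); f=o['contact_force']-f0; L.append((round(o['position'][2]*1000,2),round(f[2],1)))
        if f[2]>8.5 or not hit: break
        z-=.0004; env.move_linear((*c,z),speed=.015)
    print(name,hit,L,f.round(1),o['clock'])
    env.move_linear((*c,.11),speed=.1)
press(79.6,'A')
E
```

```text
A True [(np.float64(96.76), np.float64(4.7)), (np.float64(96.64), np.float64(6.3)), (np.float64(96.35), np.float64(7.7)), (np.float64(96.11), np.float64(8.8))] [-0.6  0.7  8.8] 32.8083
```

Foot A: pure cushion slope of ≈6 N/mm with no pad sliding, and the rim height is as expected. Now the other two.

```bash
python3 - <<'E'
from h import *
a=-.17; C=np.array([.5949,.1743])
def press(deg,name):
    t=np.radians(deg); c=C+.0235*np.array([np.cos(t),np.sin(t)])
    env.move_linear((*c,.115),quat(a),speed=.12)
    env.move_linear((*c,.103),speed=.08); env.pause(.15)
    f0=env.observe()['contact_force']
    hit=env.move_linear((*c,.092),speed=.015,force_limit=2.5)
    z=env.observe()['position'][2]; z0=z
    L=[]
    for i in range(12):
        env.pause(.05); o=env.observe(); f=o['contact_force']-f0; L.append((float(round(o['position'][2]*1000,2)),float(round(f[2],1))))
        if f[2]>8.5 or not hit: break
        z-=.0004; env.move_linear((*c,z),speed=.015)
    print(name,hit,L,f.round(1),o['clock'])
    env.move_linear((*c,.115),speed=.1)
press(199.6,'B'); press(-40.4,'C'); press(79.6,'A2')
env.move_linear((*camover((.595,.174),-.17,.16),),speed=.15); env.open_jaws(); env.pause(.3)
d=shot("wrist","after2")
u,v=proj(d,(.595,.174,.05));x0,y0=int(u-75),int(max(0,v-75))
cv2.imwrite('pics/after2b.png',cv2.resize(d['image'][y0:y0+150,x0:x0+150,::-1],None,fx=4,fy=4,interpolation=cv2.INTER_CUBIC))
print(cupfit(d,(.595,.174),.081),env.observe()['clock'])
E
```

```text
B True [(96.84, 5.5), (96.63, 6.3), (96.39, 7.0), (96.14, 10.0)] [-2.3 -0.8 10. ] 35.4833
C True [(96.94, 4.4), (96.75, 5.3), (96.51, 7.3), (96.25, 7.9), (95.99, 8.9)] [ 0.4 -0.8  8.9] 38.5
A2 True [(96.9, 5.3), (96.74, 6.1), (96.5, 7.5), (96.2, 8.8)] [-0.8  0.8  8.8] 41.225
(array([0.59461588, 0.17443094, 0.02332703]), np.float64(0.7214611872146118), np.float64(79.44193051707538), np.float64(0.0005274055562928967), 51) 43.5583
```

View pics/after2b.png

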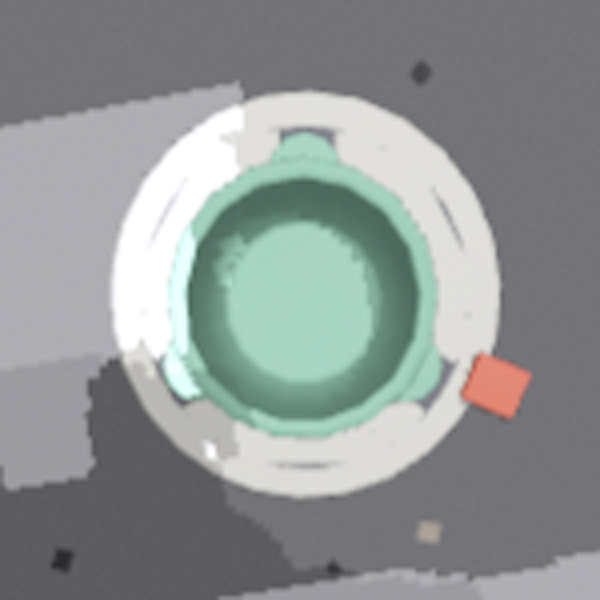

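All three rim points have the same height within about 0.15 mm at equal force and the same cushion slope. No pad slid, so the cup is fully home and does not rock. I retreat, check the bystanders and hand in.

```bash
python3 - <<'E'
from h import *
p=env.observe()['position']; env.move_linear((p[0],p[1],.25),speed=.15)
env.set_joints([-1.31,.15,1.437,0,1.554,-.134]); env.pause(.3)
d=shot("top","end",scale=1.5)
a=np.load('pics/top0.npz')['image'].astype(int); df=np.abs(a-d['image']).max(2)>40
n,l,s,c=cv2.connectedComponentsWithStats(cv2.morphologyEx(df.astype(np.uint8),cv2.MORPH_OPEN,np.ones((2,2)))); print([(x.tolist(),y.round().tolist()) for x,y in zip(s[1:],c[1:]) if x[4]>8])
print(env.observe()['clock'])
E
```

```text
[([192, 168, 20, 24, 254], [201.0, 178.0]), ([313, 205, 6, 3, 15], [315.0, 206.0]), ([301, 208, 7, 10, 51], [304.0, 213.0]), ([308, 209, 16, 16, 166], [314.0, 216.0]), ([303, 219, 3, 5, 13], [304.0, 221.0]), ([319, 220, 6, 7, 30], [322.0, 223.0])]
47.2417
```

View pics/end.png

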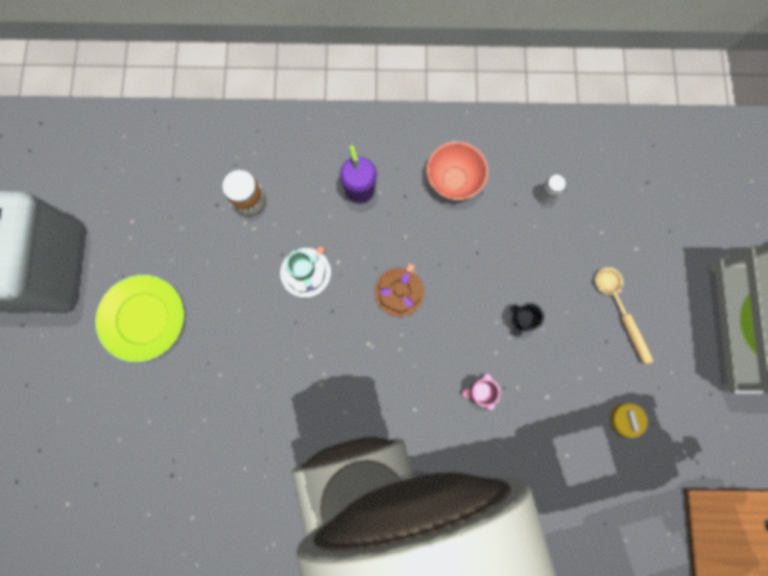

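The cup now stands on the white dock at (302,265). The only image changes are at the cup's old and new places; every bystander is unmoved.

```bash
python3 - <<'E'
from h import *
print(env.job_done(), env.observe()['clock'])
E
```

```text
the job is handed in; nothing more can be done
the job is handed in; nothing more can be done
```

The mint egg cup stands upright in the white dock, one foot in each groove and pressed home. I let go and handed the job in at about 47 s.

- **Finding the grooves:** I measured the groove angle from the visible purple pads; they are turned about 8° from the tab. I then turned the cup to match and lowered it with a force limit. The feet went 8 mm below the insert's top with almost no side force.
- **Pressing home:** I pressed in small steps to a highest reading of about 19 N. The pads slid at about 7 N, and then the hard stop showed at the expected height.
- **Checking that it cannot rock:** After letting go I pressed the rim lightly above each foot with the shut fingertips, to at most 10 N. All three spots had the same height within about 0.15 mm and gave only the cushion's springiness, with no pad sliding.
- **Other checks:** The cup's centre is within about 0.5 mm of the dock's and its angle within 0.2° of the grooves. In the top view only the cup's old and new places changed.
- **Disagreements:** The rim fitted in the pictures taken on the dock was 23.2–23.3 mm in radius, against 23.8 mm on the counter. I put this down to poor contrast against the white dock, because the touched rim height matched a fully seated cup. While pressing, a side force of up to about 5 N built up and was gone once unloaded.

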